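# Turn the circuit board over in its soldering frame

## Robot

A 7-joint arm with a two-finger parallel gripper is mounted at the origin on a cart in front of the work surface, level with it; the furniture and walls round the work are solid. World frame = base frame: x ahead of the robot, y to its left, z up, the work surface at z = 0. Lengths are in m, angles in rad, forces in N, time in s.
With the tool pointing down it reaches from about 0.4 to 0.85 m from the base axis. Payload 6.9 kg.
Tool frame: the origin (TCP) lies midway between the tips of the shut fingers; the grasp point (between the pads) lies grip_depth behind it (grip_depth is the distance from the TCP to the grasp point, in m); z points along the fingers, y is the line along which they close (so a half turn about z gives the same grasp; the last joint's range is limited). The gripper opens to 85 mm and grips with 20 to 120 N. Pads are 22 mm wide; open, the fingers measure 114 mm over their backs; the gripper's body (76 mm by 85 mm) begins 54 mm behind the grasp point. The pads swing forward as they close: fully open they stand 13 mm farther back than shut.
Start: joints at [-1.038, 0.507, -0.238, 1.5, 0.126, 1.149, -0.155], TCP at [0.259, 0.569, 0.201] pointing down, gripper open.
Joint ranges: [-3.08, 3.08], [-0.24, 2.05], [-1.43, 1.35], [0, 2.5], [-1.52, 4.66], [0.17, 1.96], [-2.89, 2.89]. Speed limits (rad/s): [2.39, 2.39, 3.14, 3.14, 3.14, 3.14, 3.14].

## Interface

Orientations are given as a unit quaternion [x, y, z, w].
In Python, from rig import state, grab_frame, camera_info, job_done, regions_of, grip_depth gives the robot as it stands.
- The arm moves only by the tool carry_out, never from a script. Its argument "motion" is a list of rows, each a list of 2 entries, a list of its own where there are three numbers: the shift along the tool's x, y, z in cm, then the turn about the tool's z in degrees. A call has 1 to 10 rows; each row is the pose to reach, as a shift and turn from the pose commanded when the call began, along the tool's axes at that moment; what a row does not reach only later rows make up. A row lasts 1/10 s, in which the tool goes at most 50 mm and 8.59 degrees, less where a joint would pass 70% of its speed; a pose out of reach is approached as far as the arm can. A call with a gripper value outside its range is refused whole. "claw" is the opening, from 0 (shut) to 1 (fully open), set as the call begins (left out, the last holds). The fingers move at their own pace and stop on an object; "force" is the grip in N (left out, the last holds). Time passes only in rows, so rows that repeat a pose let the fingers close. It gives the time, the measured TCP pose, the force, the opening and the grip force at its end, in the units of the state.
- state(): the state, without advancing time (a new reading comes with each control period).
- grab_frame(name): name is "side" or "top"; returns the picture (420x560x3 uint8, blue, green, red); there is no depth.
- camera_info(name): a dict with "fx", "fy", "cx", "cy" (pixels), "dist" ([k1, k2, p1, p2, k3] as OpenCV has them; the pictures are not rectified), "rvec" (rotation vector, rad) and "tvec" (3), from world to camera coordinates, as OpenCV has them. Camera axes: x right, y down, z forward; pixel columns grow to the right and rows downward; lengths in m; the calibration is good to about 2 mm. A picture is of the moment at which its call begins. camera_info takes no time and is no camera call.
- job_done(): hands the job in; it is judged then, once.
Trained networks look in the newest picture that a camera, given by its name, has taken for a name from the list of things; names that differ only in an ending like _2 or _b are one class to them, and where a whole thing is asked for, a point or a joint stands for the part that bears it (a point fixed in the world has none). Each returns a list of dicts, best first, with "score" (0 to 1); they miss things now and then, are a little off and sometimes report something else, mostly with a low value. They report only what shows in the picture. A call takes as long as a camera call.
- regions_of(camera, thing): "region" (420x560 bool, what is visible of it) and "pixel" ([column, row] in pixels, amid what is visible of it).
The state is a dict: "time_s": time; "joints": joint angles; "qd": joint speeds; "joint_efforts": joint torques, N m; "eef_pos": TCP position; "tool_rot": TCP orientation; "contact_force": force on the tool from outside, world axes, zero at the start; "moment": the same for the moment, N m; "opening": finger opening in m; "gripper_force": force on a finger pad.
Only numpy, scipy, OpenCV 4.12 (cv2) and the standard library are available. Lean on these libraries where they do the work, as an engineer would, in place of code of your own. Each camera call takes 0.05 s, during which the arm holds its last target. There are 200 camera calls.

## Task

The parts are fitted, and the circuit board in the turning frame must now be soldered from below: push the upright pin of the lock bolt outwards to its stop to free the frame, push the frame over by its two long rails until it lies level against its stop with the solder side of the board up, and push the bolt fully home again so that the frame is locked. Use pushes only: pinch and lift nothing, press on no part of the board's components, leave the holder standing where it is and leave the other things on the bench alone.

Things in the scene. Friction and masses are not known exactly. Their poses are not given: they have to be found in the camera images.
- board_holder: Circuit-board holder standing loose on the bench (2.4 kg): two grey foot bars 160 mm long at y = +-115 mm, each with an aluminium upright 10 mm thick, 135 mm high; the frame turns between them. Origin on the bench under the frame's middle; x away from the robot (yaw 0 to 0.5), y along the turning axis to the left, z up. The lock bolt is on the right-hand (-y) upright.
- board_frame (a joint): Frame angle, rad: 0 = level as found, components up; pi = turned over, level, solder side up; fixed stops at both. It grows as the FAR rail goes down and the near rail rises and passes over the top, away from the robot. Stiff hinge (0.14 Nm, 2.3 N at a rail): stays wherever it is left. The lock bolt blocks it unless drawn back.
- frame_axis (a point): Middle of the frame on the turning axis, 115 mm above the bench; axes turn with the frame (at angle 0: the holder's). Rails 14 x 14 mm, 188 mm long, at x = +-60 mm; steel end plates at y = +-97 mm, 6 mm thick, 26 mm high; green board 108 x 178 x 2 mm in the plane z = 0 between the rails. Turning, the frame clears bench and holder; 47 mm are free below it on edge.
- near_rail (a point): Middle of the rail that is nearest the robot at the start (frame x = -60 mm): 14 x 14 mm aluminium bar along the holder's y. Axes turn with the frame. It must end on the far side.
- far_rail (a point): Middle of the rail that is farthest from the robot at the start (frame x = +60 mm): 14 x 14 mm aluminium bar along the holder's y. Axes turn with the frame. It must end on the near side.
- lock_bolt (a joint): Travel of the lock bolt, m: 0 = fully home (its 8 mm bar stands in a hole of the frame's end plate: locked), 0.016 = fully drawn back, outwards along the holder's -y; above 0.0135 the frame is free. 2 N of friction; stays where it is left. Goes home only with the frame level within about 0.04 rad; there is a hole for each level position.
- bolt_pin (a point): Top centre of the bolt's upright pin: a black grip, 16 mm diameter, its lower end 32 mm below this point. Bolt home: x +45, y -150, z 165 mm in the holder; it moves with the bolt along -y. Axes as the holder's. The guide blocks either side of it (63 mm apart) reach up to 41 mm below this point, the level frame to 37 mm below.
- board_parts: The components on the board (relay, terminal strip, capacitors, heat sink): on the frame's +z side, all within frame x = +-28 mm, up to 18 mm high. Origin and axes as point frame_axis, turning with it. Not to be pressed on.
- flux_tin: Flux tin, 52 mm diameter, 23 mm high; origin in its underside. Bystander.
- screwdriver: Screwdriver with a red handle, 165 mm, lying; origin in its middle at the bench. Bystander.
- side_cutters: Side cutters with orange handles, 109 mm, lying; origin in the middle at the bench. Bystander.
- solder_reel: Reel of solder wire, about 55 mm diameter, 37 mm high; origin in its underside. Bystander.
- glue_bottle: Small dropper bottle, 33 mm diameter, 102 mm high, standing; origin in its underside. Bystander.

How it is judged:
By the outcome, as a careful person would: the job done as asked, in the order asked, and still so for the second after the job is handed in, with the robot touching nothing.
It also fails if it takes over 61 s, if anything falls off the work surface, if the arm or the gripper's body presses on something with over 40 N, if the wrist force passes 120 N, or if a joint passes its speed limit or range.

## Working session

There is one attempt and no reset: what is moved stays moved. The work goes in short steps, Python scripts to look and compute and a tool call to move; the robot and the scene stay as the last step left them, time stands still between calls to the robot, and variables do not carry over. Pictures are saved under pics/ and viewed, at most 10 in all, crops included, and the job is handed in when it is done.

Besides the shell and the picture viewer there is one more tool, called after "Call:" as name(argument=value, ...) on one line, values as JSON. carry_out: Moves the arm, as the interface text tells. Its arguments: {"type":"object","properties":{"motion":{"type":"array"},"claw":{"type":"number"},"force":{"type":"number"}},"required":["motion"]}

```bash
mkdir -p pics; ls; python3 - <<'E'
from rig import *
import cv2,numpy as np
s=state();print(s['time_s'],s['eef_pos'],s['tool_rot'],s['opening'],grip_depth if not callable(grip_depth) else grip_depth())
ims=[]
for c in("side","top"):
    im=grab_frame(c);cv2.imwrite(f"pics/{c}0.png",im)
    i=camera_info(c);print(c,{k:np.round(np.array(v),3).tolist() for k,v in i.items()})
    for t in("board_holder","board_frame","bolt_pin","near_rail","far_rail","lock_bolt"):
        print(t,[(round(r['score'],2),np.round(r['pixel']).tolist(),int(r['region'].sum())) for r in regions_of(c,t)][:3])
print(state()['time_s'])
E
```

```text
pics
0.0 [0.2591461  0.56813758 0.20052255] [ 2.12254907e-01  9.77213920e-01 -8.84747131e-04 -1.64806455e-04] 0.08561139110492344 0.0187
side {'fx': 476.361, 'fy': 476.361, 'cx': 272.664, 'cy': 211.512, 'dist': [0.019, 0.0, 0.0, 0.0, 0.0], 'rvec': [0.738, 2.785, -0.826], 'tvec': [0.459, -0.13, 1.128]}
board_holder [(0.62, [292.0, 220.0], 10452)]
board_frame [(0.58, [287.0, 216.0], 6965)]
bolt_pin [(0.62, [215.0, 176.0], 218)]
near_rail [(0.69, [291.0, 217.0], 6932)]
far_rail [(0.72, [293.0, 217.0], 7051), (0.22, [311.0, 187.0], 29)]
lock_bolt [(0.8, [216.0, 178.0], 213), (0.18, [221.0, 202.0], 77)]
top {'fx': 415.73, 'fy': 415.73, 'cx': 287.045, 'cy': 206.855, 'dist': [-0.118, 0.0, 0.0, 0.0, 0.0], 'rvec': [2.125, -2.152, 0.14], 'tvec': [-0.013, 0.537, 0.887]}
board_holder [(0.58, [280.0, 223.0], 8744), (0.51, [342.0, 181.0], 136)]
board_frame [(0.6, [283.0, 228.0], 6707)]
bolt_pin [(0.58, [341.0, 179.0], 185)]
near_rail [(0.88, [280.0, 226.0], 6924)]
far_rail [(0.82, [279.0, 226.0], 6780)]
lock_bolt [(0.67, [345.0, 179.0], 170)]
0.7
```

View pics/side0.png

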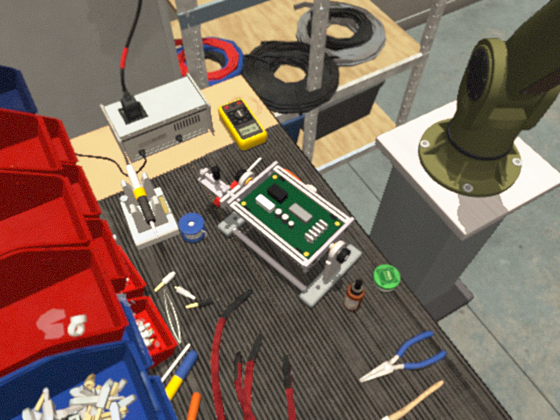

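View pics/top0.png

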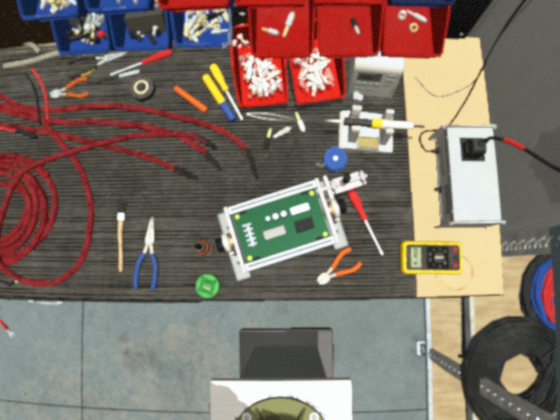

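```bash
cat > h.py <<'E'
from rig import *
import cv2,numpy as np
from scipy.optimize import minimize
from scipy.spatial.transform import Rotation as R
C={c:camera_info(c) for c in("side","top")}
def proj(c,P):
    i=C[c];K=np.array([[i['fx'],0,i['cx']],[0,i['fy'],i['cy']],[0,0,1.]])
    return cv2.projectPoints(np.float64(P).reshape(-1,1,3),np.float64(i['rvec']),np.float64(i['tvec']),K,np.float64(i['dist']))[0].reshape(-1,2)
def toW(p,P):
    P=np.atleast_2d(P);c,s=np.cos(p[2]),np.sin(p[2])
    return np.c_[p[0]+c*P[:,0]-s*P[:,1],p[1]+s*P[:,0]+c*P[:,1],P[:,2]]
def box(a,b):
    return np.array([[x,y,z] for x in(a[0],b[0]) for y in(a[1],b[1]) for z in(a[2],b[2])])
def poly(c,p,B):
    m=np.zeros((420,560),np.uint8);h=cv2.convexHull(np.float32(proj(c,toW(p,B))))
    cv2.fillConvexPoly(m,np.int32(np.round(h*16)),1,shift=4);return m>0
def cyl(x,y,z0,z1,r):
    a=np.linspace(0,6.28,17);return np.array([[x+r*np.cos(t),y+r*np.sin(t),z] for t in a for z in(z0,z1)])
def draw(im,c,p,B,col=(0,0,255),s=1,o=(0,0)):
    h=cv2.convexHull(np.float32(proj(c,toW(p,B))));cv2.polylines(im,[np.int32((h-np.float32(o)+.5)*s)],True,col,1)
E
cat > fit.py <<'E'
from h import *
M={};G={}
for c in C:
    im=grab_frame(c)
    M[c]=[regions_of(c,t)[0]['region'] for t in("near_rail","far_rail")]
    px=regions_of(c,"bolt_pin")[0]; G[c]=px['pixel']; C[c]['im']=im
    C[c]['pin']=px['region']
FR=box((-.067,-.1,.108),(.067,.1,.122))
iou=lambda a,b:(a&b).sum()/(a|b).sum()
def cost(p,cs=("side","top")):
    e=0
    for c in cs:
        m=poly(c,p,FR);e-=sum(iou(m,k) for k in M[c])
        q=proj(c,toW(p,[[.045,-.15,.149]]))[0]; e+=.02*np.linalg.norm(q-G[c])
    return e
p0=min(([x,y,a] for x in np.arange(.45,.7,.02) for y in np.arange(-.1,.1,.02) for a in(0,.15,.3,.45)),key=cost)
for cs in(("side","top"),("side",),("top",)):
    r=minimize(cost,p0,args=(cs,),method="Nelder-Mead",options=dict(initial_simplex=np.array([p0]*4)+np.vstack([np.zeros(3),np.diag([.01,.01,.1])])));print(cs,r.x,r.fun)
    if len(cs)==2:p=r.x
np.save("p.npy",p)
out=[]
for c in C:
    q=proj(c,toW(p,[[0,0,.1]]))[0];o=np.int32(q-[90,90]);s=4 if 0 else 3
    im=cv2.resize(C[c]['im'][o[1]:o[1]+180,o[0]:o[0]+133+0*s],None,fx=3,fy=3,interpolation=cv2.INTER_CUBIC) if 0 else cv2.resize(C[c]['im'][o[1]:o[1]+180,o[0]:o[0]+133],None,fx=3,fy=3)
    o2=o
    im=cv2.resize(C[c]['im'][o[1]+20:o[1]+160,o[0]+10:o[0]+160],None,fx=2.6,fy=2.6,interpolation=cv2.INTER_CUBIC);o2=o+[10,20]
    for B in(FR,cyl(.045,-.15,.133,.165,.008),box((-.08,.105,0),(.08,.125,.02)),box((-.08,-.125,0),(.08,-.105,.02)),box((-.053,-.094,.116),(.053,.094,.116))): draw(im,c,p,B,s=2.6,o=o2)
    out.append(im)
cv2.imwrite("pics/fit.png",np.hstack(out))
for n in("glue_bottle","solder_reel","screwdriver","side_cutters","flux_tin"): print(n,[(round(r['score'],2),np.round(r['pixel']).tolist()) for r in regions_of("top",n)][:1])
E
python3 fit.py
```

```text
('side', 'top') [ 0.4881916  -0.00756052  0.31107086] -3.472682448205651
('side',) [ 0.48919614 -0.00705917  0.36254926] -1.714423798638011
('top',) [ 0.48762375 -0.00681356  0.30165024] -1.766944903748039
glue_bottle [(0.54, [203.0, 247.0])]
solder_reel [(0.75, [334.0, 159.0])]
screwdriver [(0.73, [283.0, 227.0])]
side_cutters [(0.67, [336.0, 273.0])]
flux_tin [(0.59, [210.0, 282.0])]
```

View pics/fit.png

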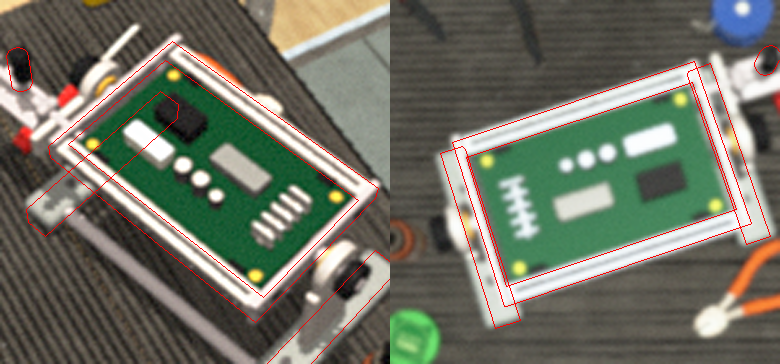

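```bash
cat > go.py <<'E'
import sys
from h import *
# target in holder mm: x y z  -> shift in tool axes cm and turn deg (tool x = -holder x)
p=np.load("p.npy");s=state();A=R.from_quat(s['tool_rot']).as_matrix();pos=np.array(s['eef_pos'])
c,sn=np.cos(p[2]),np.sin(p[2])
d=pos-[p[0],p[1],0];print("t",s['time_s'],"holder mm",np.round([1e3*(c*d[0]+sn*d[1]),1e3*(-sn*d[0]+c*d[1]),1e3*d[2]],1),"F",np.round(s['contact_force'],1),'open',round(s['opening'],3))
des=np.array([[-c,-sn,0],[-sn,c,0],[0,0,-1.]]).T
print("turn",np.degrees(R.from_matrix(A.T@des).as_rotvec()).round(1))
for a in sys.argv[1:]:
    t=np.float64(a.split(","))/1e3
    print(a,np.round(100*A.T@(toW(p,t)[0]-pos),2))
E
python3 go.py 45,-121.5,230 45,-121.5,142 60,0,230
```

```text
t 1.35 holder mm [-41.5 618.6 201.4] F [ 0.6 -0.1 -0.5] open 0.085
turn [  0.   -0.  -42.3]
45,-121.5,230 [-56.24 -48.88  -2.86]
45,-121.5,142 [-56.24 -48.88   5.94]
60,0,230 [-49.17 -38.89  -2.86]
```

Call:
carry_out(motion=[[[0,0,-3],0],[[-3,-3,-4],-6],[[-6.5,-5.7,-4],-12],[[-10,-8.7,-4],-18],[[-13.5,-11.7,-4],-24],[[-17,-14.8,-4],-30],[[-20.5,-17.8,-4],-36],[[-24,-20.9,-4],-42.3],[[-27,-23.5,-4],-42.3],[[-28,-24.3,-4],-42.3]], claw=0)

```text
time_s: 2.35
eef_pos: [0.4151, 0.2267, 0.2415]
tool_rot: [-0.151, 0.988, -0.001, 0.0]
contact_force: [0.2, 0.3, -0.1]
opening: 0.0
gripper_force: 0.0
```

```bash
python3 go.py 45,-121.5,230 45,-121.5,142
```

```text
t 2.35 holder mm [  2.1 245.4 241.5] F [ 0.2  0.3 -0.1] open 0.0
turn [-0.1  0.  -0.4]
45,-121.5,230 [ -4.54 -36.66   1.23]
45,-121.5,142 [ -4.54 -36.64  10.03]
```

Call:
carry_out(motion=[[[-0.5,-4,0],-0.4],[[-1,-8,0],-0.4],[[-1.6,-12.5,0],-0.4],[[-2.1,-17,0],-0.4],[[-2.7,-21.5,0],-0.4],[[-3.3,-26,0],-0.4],[[-3.9,-30.5,0],-0.4],[[-4.4,-34.5,0],-0.4],[[-4.5,-36.7,0],-0.4],[[-4.5,-36.7,0],-0.4]])

```text
time_s: 3.35
eef_pos: [0.569, -0.1079, 0.2407]
tool_rot: [-0.156, 0.988, -0.001, -0.0]
contact_force: [-0.5, 0.2, -0.3]
opening: 0.0003
gripper_force: 0.0
```

```bash
python3 go.py 45,-121.5,142; python3 - <<'E'
from h import *
p=np.load("p.npy");o=[]
for c in C:
    im=grab_frame(c);q=proj(c,toW(p,[[.045,-.14,.15]]))[0];a=np.int32(q-[60,60])
    o.append(cv2.resize(im[a[1]:a[1]+120,a[0]:a[0]+120],None,fx=3.3,fy=3.3,interpolation=cv2.INTER_CUBIC))
cv2.imwrite("pics/pin1.png",np.hstack(o))
E
```

```text
t 3.35 holder mm [  46.2 -120.3  240.7] F [-0.5  0.2 -0.3] open 0.0
turn [-0.1 -0.   0.1]
45,-121.5,142 [ 0.11 -0.11  9.87]
```

View pics/pin1.png

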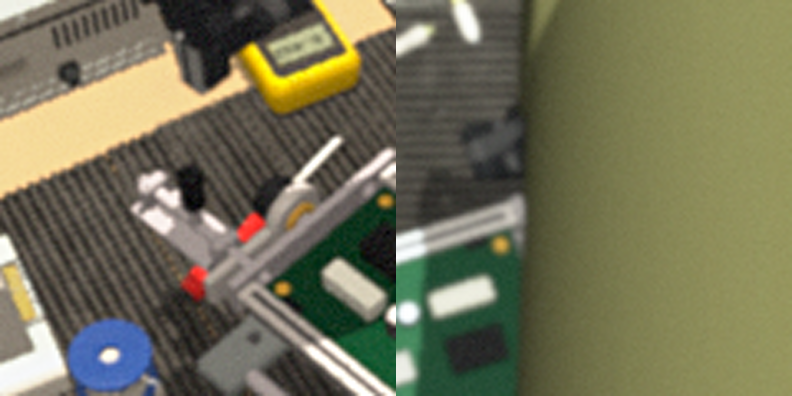

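The side view shows the pin upright at about (190,185) in the crop and the shut fingers above, around (195,60); the top view is hidden by the arm. I'll go down inside the pin.

Call:
carry_out(motion=[[[0.1,-0.1,3.5],0],[[0.1,-0.1,6.5],0],[[0.1,-0.1,8.5],0],[[0.1,-0.1,9.5],0],[[0.1,-0.1,9.9],0],[[0.1,-0.1,9.9],0]])

```text
time_s: 4.05
eef_pos: [0.5679, -0.1047, 0.1428]
tool_rot: [-0.159, 0.987, 0.0, 0.0]
contact_force: [-0.7, 0.1, -0.2]
opening: -0.0001
gripper_force: 0.0
```

Call:
carry_out(motion=[[[0,-0.2,0],0],[[0,-0.4,0],0],[[0,-0.6,0],0],[[0,-0.8,0],0],[[0,-1,0],0],[[0,-1,0],0]])

```text
time_s: 4.65
eef_pos: [0.5707, -0.1156, 0.1424]
tool_rot: [-0.158, 0.987, -0.0, 0.0]
contact_force: [0.5, 0.2, -0.6]
opening: 0.0002
gripper_force: 0.0
```

```bash
python3 go.py 45,-145,142; python3 - <<'E'
from h import *
p=np.load("p.npy");o=[]
for c in ("side",):
    im=grab_frame(c);q=proj(c,toW(p,[[.045,-.14,.15]]))[0];a=np.int32(q-[50,50])
    o.append(cv2.resize(im[a[1]:a[1]+100,a[0]:a[0]+100],None,fx=5,fy=5,interpolation=cv2.INTER_CUBIC))
cv2.imwrite("pics/pin2.png",np.hstack(o))
E
```

```text
t 4.65 holder mm [  45.5 -128.1  142.4] F [ 0.5  0.2 -0.6] open 0.0
turn [-0.  -0.   0.3]
45,-145,142 [ 0.06 -1.69  0.04]
```

View pics/pin2.png

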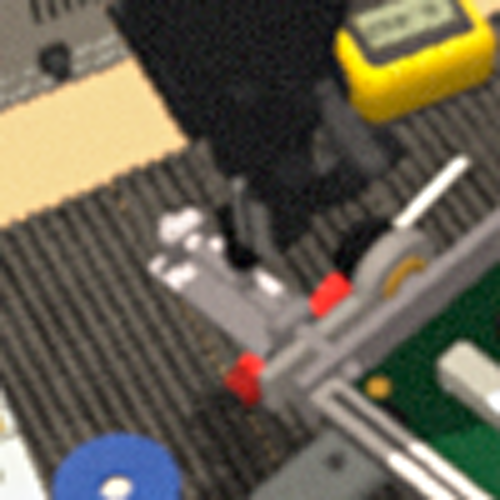

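The finger is right beside the pin, at about (240,235), on its inner side, with no contact force yet.

Call:
carry_out(motion=[[[0,-0.1,0],0],[[0,-0.2,0],0],[[0,-0.3,0],0],[[0,-0.4,0],0],[[0,-0.5,0],0],[[0,-0.5,0],0]])

```text
time_s: 5.3
eef_pos: [0.5723, -0.1201, 0.1424]
tool_rot: [-0.158, 0.987, -0.0, -0.0]
contact_force: [-0.3, -0.0, 0.1]
opening: -0.0003
gripper_force: 0.0
```

Call:
carry_out(motion=[[[0,-0.1,0],0],[[0,-0.2,0],0],[[0,-0.3,0],0],[[0,-0.4,0],0]])

```text
time_s: 5.7
eef_pos: [0.5735, -0.1238, 0.1424]
tool_rot: [-0.158, 0.987, -0.0, 0.0]
contact_force: [-0.8, -1.0, -0.2]
opening: 0.0001
gripper_force: 0.0
```

Call:
carry_out(motion=[[[0,-0.1,0],0],[[0,-0.2,0],0],[[0,-0.3,0],0]])

```text
time_s: 6.0
eef_pos: [0.5745, -0.1266, 0.1424]
tool_rot: [-0.158, 0.987, -0.0, -0.0]
contact_force: [-0.6, 0.9, -1.0]
opening: 0.0
gripper_force: 0.0
```

```bash
python3 go.py 45,-145,142
```

```text
t 6.0 holder mm [  45.7 -139.7  142.4] F [-0.6  0.9 -1. ] open 0.0
turn [-0.  -0.   0.4]
45,-145,142 [ 0.07 -0.53  0.04]
```

Call:
carry_out(motion=[[[0,-0.1,0],0],[[0,-0.2,0],0],[[0,-0.3,0],0]])

```text
time_s: 6.3
eef_pos: [0.5754, -0.1294, 0.1424]
tool_rot: [-0.158, 0.987, 0.0, -0.0]
contact_force: [0.3, -0.3, 1.3]
opening: -0.0001
gripper_force: 0.0
```

Call:
carry_out(motion=[[[0,-0.1,0],0],[[0,-0.2,0],0],[[0,-0.3,0],0]])

```text
time_s: 6.6
eef_pos: [0.5763, -0.1322, 0.1424]
tool_rot: [-0.158, 0.987, -0.0, -0.0]
contact_force: [-0.3, -0.2, -0.5]
opening: 0.0
gripper_force: 0.0
```

```bash
cat > crop.py <<'E'
from h import *
import sys
p=np.load("p.npy")
im=grab_frame("side");q=proj("side",toW(p,[[.045,-.14,.15]]))[0];a=np.int32(q-[50,50])
im=cv2.resize(im[a[1]:a[1]+100,a[0]:a[0]+100],None,fx=5,fy=5,interpolation=cv2.INTER_CUBIC)
if len(sys.argv)>2:
  for y in map(float,sys.argv[2:]): draw(im,"side",p,cyl(.045,y,.133,.165,.008),s=5,o=a)
cv2.imwrite(sys.argv[1],im)
F=[]
for _ in range(4): grab_frame("side");F.append(state()['contact_force'])
print(np.mean(F,0))
E
python3 go.py 45,-145,142; python3 crop.py pics/pin3.png -.150 -.166
```

```text
t 6.6 holder mm [  45.8 -145.7  142.4] F [-0.3 -0.2 -0.5] open 0.0
turn [ 0.  -0.   0.4]
45,-145,142 [0.07 0.07 0.04]
[-0.09083133  0.04547533 -0.15231026]
```

View pics/pin3.png

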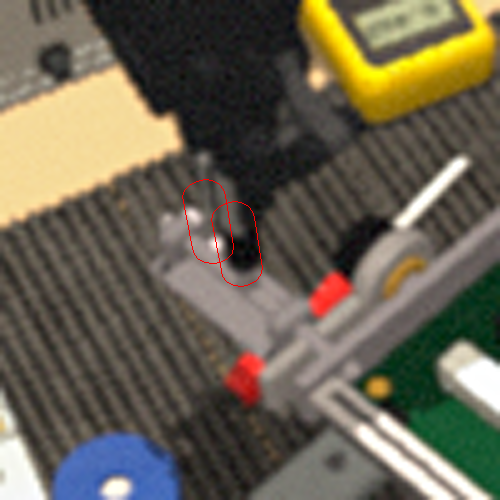

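```bash
python3 - <<'E'
from h import *
p=np.load("p.npy");o=[]
im=grab_frame("side");q=proj("side",toW(p,[[.045,-.14,.15]]))[0];a=np.int32(q-[50,50])
i=C["side"];Rm=cv2.Rodrigues(np.float64(i['rvec']))[0];print("cam",-Rm.T@np.float64(i['tvec']))
big=cv2.resize(im[a[1]:a[1]+100,a[0]:a[0]+100],None,fx=6,fy=6,interpolation=cv2.INTER_CUBIC)
big=np.clip(big.astype(float)*2.2,0,255).astype(np.uint8)
draw(big,"side",p,box((.035,-.157,.142),(.057,-.134,.190)),(0,255,255),6,a)
draw(big,"side",p,cyl(.045,-.150,.133,.165,.008),(0,0,255),6,a)
cv2.imwrite("pics/pin4.png",big)
E
```

```text
cam [0.7555639  0.4027431  0.87586205]
```

View pics/pin4.png

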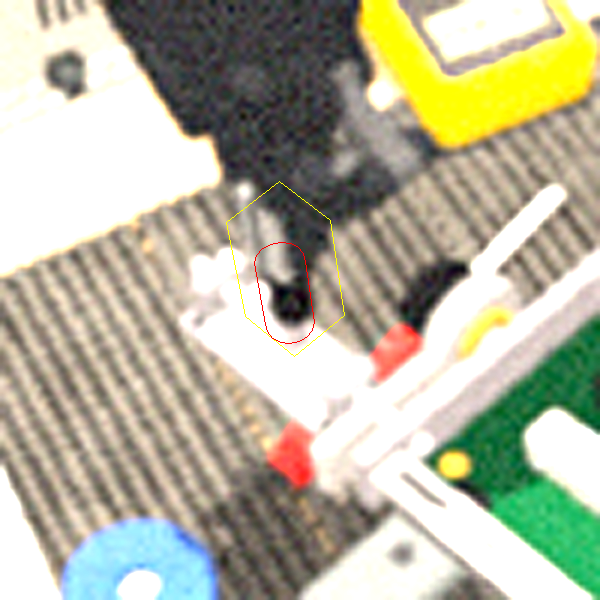

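```bash
python3 - <<'E'
from h import *
p=np.load("p.npy")
q=proj("side",toW(p,[[.045,-.14,.15]]))[0]
def tip(P,half,s):
    a=np.int32(q-[half,half]);return ((proj("side",toW(p,P))-a+.5)*s).round()
c=lambda x,y,z:box((x-.011,y-.0145,z),(x+.011,y+.0145,z+.05))
for nm,P,h,s in(("pin1",(.0462,-.1203,.2407),60,3.3),("pin2",(.0455,-.1281,.1424),50,5)):
    print(nm,tip([P],h,s))
    im=cv2.imread(f"pics/{nm}.png")[:, :int(2*h*s)]
    im=np.clip(im.astype(float)*3,0,255).astype(np.uint8)
    a=np.int32(q-[h,h]);draw(im,"side",p,c(*P),(0,255,255),s,a)
    cv2.imwrite(f"pics/{nm}b.png",im)
a=cv2.imread("pics/pin1b.png");b=cv2.imread("pics/pin2b.png")[:396,:396]
cv2.imwrite("pics/cmp.png",np.hstack([a,b]))
o=tip([(.045,-.15,.15),(.055,-.15,.15),(.045,-.14,.15),(.045,-.15,.16)],50,6);print(o-o[0])
E
```

```text
pin1 [[209. 119.]]
pin2 [[278. 287.]]
[[  0.   0.]
 [-23.  19.]
 [ 22.  17.]
 [ -4. -19.]]
```

View pics/cmp.png

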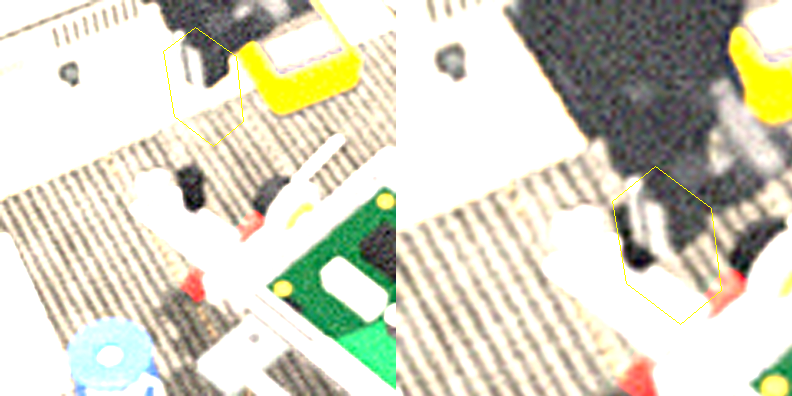

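The pictures show the fingertips about 10 px higher than the TCP projects, around (205,87) against a predicted (209,119). No force was felt either, so the tips probably passed over the pin. I'll back off and come down lower, watching the force.

Call:
carry_out(motion=[[[0,1,0],0],[[0,2,0],0],[[0,2.5,0],0],[[0,2.5,0],0]])

```text
time_s: 7.3
eef_pos: [0.5683, -0.1068, 0.1426]
tool_rot: [-0.159, 0.987, 0.0, 0.0]
contact_force: [-0.1, -0.5, -0.1]
opening: 0.0004
gripper_force: 0.0
```

```bash
python3 go.py; python3 - <<'E'
from h import *
p=np.load("p.npy")
im=grab_frame("side"); cv2.imwrite("pics/s1.png",im)
s0=cv2.imread("pics/side0.png")
d=cv2.absdiff(im,s0).max(2)>40
d=cv2.morphologyEx(d.astype(np.uint8),cv2.MORPH_OPEN,np.ones((2,2)))
t=proj("side",[state()['eef_pos']])[0];print("tcp px",t)
g=cv2.cvtColor(im,cv2.COLOR_BGR2GRAY)
x0,y0=np.int32(t)-[16,26]
for y in range(y0,y0+40): print(y,''.join('#' if v else '.' for v in d[y,x0:x0+34]), ' '.join('%3d'%v for v in g[y,x0+4:x0+30:1]))
print(x0)
E
```

```text
t 7.3 holder mm [  45.9 -119.   142.6] F [-0.1 -0.5 -0.1] open 0.0
turn [0.  0.  0.5]
tcp px [226.01186216 185.21716144]
159 ....########.###..#######.........  26  18  32  33  24  19  27  29  28  23  24  38  34  33  20  33  30  33  28  26  37  45  54  61  58  50
160 .....###########...######.........  39  25  17  28  24  26  32  25  26  28  23  29  22  24  34  31  43  43  33  32  32  49  69  75  70  55
161 ......#######.####.....##.........  54  39  34  28  33  28  29  19  24  30  27  26  34  37  34  32  35  37  38  30  46  70  77  82  59  44
162 ......########.###...##........###  73  40  28  24  30  22  24  37  26  25  16  16  28  32  41  40  37  37  37  40  56  77  74  65  54  41
163 .......############..##.......####  86  54  37  25  28  28  32  24  32  26  25  19  34  37  35  37  41  39  32  39  47  57  58  46  25  41
164 ........#######.###...........####  96  72  39  37  73  79  55  30  29  37  20  27  35  36  30  41  36  37  39  33  30  29  32  20  19  29
165 ............####.###.......##....#  79  65  45  79 130 133  80  36  18  28  24  24  29  27  32  31  37  34  32  27  1
[... 4044 characters left out ...]
....#######..######.  84 109 127 150 152 154 158 143 111  97 100 104 126 157 164 154 154 155 157 137 120 127 148 155 151 134
195 .......#######...###############..  74  88 105 127 141 157 153 143 109  97 110 139 161 169 169 147 140 151 154 153 144 150 154 151 135 107
196 ........######.###############....  76  75  91 111 134 148 144 114  94 114 144 165 172 165 150 125 115 133 152 158 158 156 151 130 109  97
197 ..........##########..#######.....  90  77 104 121 129 141 137 101 108 145 170 174 163 147 120 110 110 129 144 153 152 146 123 110 106  98
198 ...........########...######......  96  90 112 112 117 124 129 128 149 168 168 161 139 120 112 114 129 145 156 155 137 119 108 129 130 113
210
```

```bash
python3 - <<'E'
import cv2,numpy as np
a=cv2.imread("pics/s1.png").astype(float);b=cv2.imread("pics/side0.png").astype(float)
d=cv2.GaussianBlur(np.abs(a-b).max(2),(3,3),0)
for y in range(160,196): print(y,''.join('.' if v<14 else '+' if v<28 else '#' for v in d[y,196:250]))
E
```

```text
160 .................+#####################++++####+++.++#
161 ..................+####################++++#####++...+
162 ...................##############+#####++++######+..++
163 ...................+#############+###+###########+..++
164 ...................++#############+###############+...
165 ....................+###+#########++##############+...
166 ....................+#############################+...
167 ..................+++###########################++....
168 .................++++##########################++.....
169 .................++++###+++##################++.......
170 ...................++###+++++#############+++........+
171 ....................+###+++++#########++++......++####
172 .....................+##++#++#########+........+######
173 .....................+##++#++########+........+#######
174 .....................+##+++#+#######+........+########
175 .....................+###++#########+.......+#########
176 ..............++++...+###+++#######+.......+##########
177 .............+####+...++++++++####+........+##########
178 .............######.........+++##+
[... 323 characters left out ...]
........+######+......++...++#+......+#####+..#####
185 ..........+########.....####++####+....######+..+#####
186 ..........#########+...+###########...#######+.+######
187 ..........+########+...+###########.+########+########
188 ...........+########....+#########++########+########+
189 ............+#######+..++##################+#######+..
190 .............+############################+#######+...
191 ..............+##########################+#######+....
192 ................+###########++#########+########+.....
193 .................+#########+.+#################+.....+
194 ..................+########++################+......+#
195 ...................+########################+......+##
```

Call:
carry_out(motion=[[[0,0,0.2],0],[[0,0,0.4],0],[[0,0,0.4],0]])

```text
time_s: 7.65
eef_pos: [0.5683, -0.1088, 0.1379]
tool_rot: [-0.158, 0.987, 0.0, -0.0]
contact_force: [0.2, -0.2, 0.1]
opening: 0.0002
gripper_force: 0.0
```

Call:
carry_out(motion=[[[0,0,0.1],0],[[0,0,0.2],0],[[0,0,0.3],0],[[0,0,0.3],0]])

```text
time_s: 8.05
eef_pos: [0.5684, -0.1085, 0.1352]
tool_rot: [-0.158, 0.987, 0.0, -0.0]
contact_force: [-0.0, -0.3, 0.1]
opening: -0.0001
gripper_force: 0.0
```

Call:
carry_out(motion=[[[0,0,0.1],0],[[0,0,0.2],0],[[0,0,0.3],0],[[0,0,0.3],0]])

```text
time_s: 8.45
eef_pos: [0.5684, -0.1084, 0.1322]
tool_rot: [-0.158, 0.987, 0.0, -0.0]
contact_force: [-0.4, 0.6, 0.4]
opening: 0.0004
gripper_force: 0.0
```

Call:
carry_out(motion=[[[0,0,0.1],0],[[0,0,0.2],0],[[0,0,0.3],0],[[0,0,0.3],0]])

```text
time_s: 8.85
eef_pos: [0.5684, -0.1084, 0.1292]
tool_rot: [-0.158, 0.987, 0.0, -0.0]
contact_force: [0.2, -0.9, 0.1]
opening: -0.0002
gripper_force: 0.0
```

Call:
carry_out(motion=[[[0,-0.3,0],0],[[0,-0.6,0],0],[[0,-0.9,0],0],[[0,-1.1,0],0],[[0,-1.2,0],0],[[0,-1.2,0],0]])

```text
time_s: 9.45
eef_pos: [0.5723, -0.12, 0.1294]
tool_rot: [-0.158, 0.987, -0.0, -0.0]
contact_force: [-0.4, 0.3, -0.1]
opening: 0.0003
gripper_force: 0.0
```

Call:
carry_out(motion=[[[0,-0.1,0],0],[[0,-0.2,0],0],[[0,-0.3,0],0]])

```text
time_s: 9.75
eef_pos: [0.5732, -0.1227, 0.1294]
tool_rot: [-0.158, 0.987, -0.0, -0.0]
contact_force: [-0.1, -0.3, -0.0]
opening: -0.0001
gripper_force: 0.0
```

Call:
carry_out(motion=[[[0,-0.1,0],0],[[0,-0.2,0],0],[[0,-0.3,0],0]])

```text
time_s: 10.05
eef_pos: [0.5742, -0.1256, 0.1294]
tool_rot: [-0.158, 0.987, -0.0, -0.0]
contact_force: [0.6, 0.5, 0.3]
opening: -0.0001
gripper_force: 0.3
```

Call:
carry_out(motion=[[[0,-0.1,0],0],[[0,-0.2,0],0],[[0,-0.3,0],0]])

```text
time_s: 10.35
eef_pos: [0.5749, -0.128, 0.1293]
tool_rot: [-0.158, 0.987, 0.0, -0.0]
contact_force: [-0.8, 1.8, 0.5]
opening: -0.0002
gripper_force: 1.0
```

```bash
python3 go.py; python3 - <<'E'
from h import *
im=grab_frame("side"); cv2.imwrite("pics/s2.png",im)
F=[]
for _ in range(4): grab_frame("side");F.append(state()['contact_force'])
print(np.mean(F,0));print(proj("side",[state()['eef_pos']]))
a=im.astype(float);b=cv2.imread("pics/side0.png").astype(float)
d=cv2.GaussianBlur(np.abs(a-b).max(2),(3,3),0)
for y in range(155,196): print(y,''.join('.' if v<14 else '+' if v<28 else '#' for v in d[y,190:244]))
E
```

```text
t 10.35 holder mm [  45.7 -141.2  129.3] F [-0.8  1.8  0.5] open -0.0
turn [ 0.  -0.   0.4]
[-1.14903471  1.71107365  0.15547957]
[[218.79146864 183.11374609]]
155 ..........##########################+++##+....+######+
156 ...........#########################+++###+....+#####+
157 ...............+####################++++##++....+####+
158 ...............+####################+++++##++...++###+
159 ...............+####################++++####+...++##+.
160 ................+###################+++######+..+++++.
161 .................####################++#######+++++...
162 .................+#############################+......
163 ..................++###########################+......
164 ...................+++#########################.......
165 .....................+#######################++.......
166 .....................+###+++################+.........
167 .........++++.......++####+++############+++..........
168 .........####+##+...+######++###########+.............
169 ........+########+..+######+++#######++...............
170 ........+#########..+#######++######+..............
[... 778 characters left out ...]
.........+###########+..+++#########+......+#####+.
185 .............+###########....+##########+....######+..
186 ...............##########+...+###########...#######+.+
187 ................+########+...+###########++########+##
188 .................+########....+#########++########+###
189 ..................+#######+..++##################+####
190 ...................+############################+#####
191 .....................#########################++######
192 ......................+###########++#########+########
193 .......................+#########+.+#################+
194 ........................+########++################+..
195 .........................+########################+...
```

Call:
carry_out(motion=[[[0,-0.1,0],0],[[0,-0.2,0],0],[[0,-0.3,0],0],[[0,-0.4,0],0],[[0,-0.4,0],0]])

```text
time_s: 11.1
eef_pos: [0.5763, -0.1325, 0.1294]
tool_rot: [-0.158, 0.987, -0.0, -0.0]
contact_force: [-0.5, 1.5, 0.3]
opening: -0.0002
gripper_force: 0.8
```

Call:
carry_out(motion=[[[0,-0.1,0],0],[[0,-0.2,0],0],[[0,-0.3,0],0],[[0,-0.3,0],0]])

```text
time_s: 11.5
eef_pos: [0.5772, -0.1353, 0.1294]
tool_rot: [-0.158, 0.987, -0.0, -0.0]
contact_force: [-0.6, 0.8, -0.7]
opening: 0.0003
gripper_force: 0.8
```

```bash
cat > see.py <<'E'
from h import *
import sys
p=np.load("p.npy");s=3
def fbox(): 
    return None
o=[]
im=grab_frame("side");a=np.int32(proj("side",toW(p,[[.02,-.11,.15]]))[0]-[50,40])
w,hh=130,100
big=cv2.resize(im[a[1]:a[1]+hh,a[0]:a[0]+w],None,fx=6,fy=6,interpolation=cv2.INTER_CUBIC)
big=np.clip(big*1.3,0,255).astype(np.uint8)
t=(proj("side",[state()['eef_pos']])[0]-a+.5)*6;cv2.circle(big,tuple(np.int32(t).tolist()),3,(0,255,255),-1)
cv2.imwrite(sys.argv[1],big)
E
python3 go.py;python3 see.py pics/v9.png; python3 - <<'E'
from rig import *
import numpy as np
print([(round(r['score'],2),np.round(r['pixel'],1).tolist(),int(r['region'].sum())) for r in regions_of("side","bolt_pin")])
E
```

```text
t 11.5 holder mm [  45.7 -148.9  129.4] F [-0.6  0.8 -0.7] open 0.0
turn [-0.  -0.   0.3]
[(0.64, [211.5, 179.2], 142)]
```

View pics/v9.png

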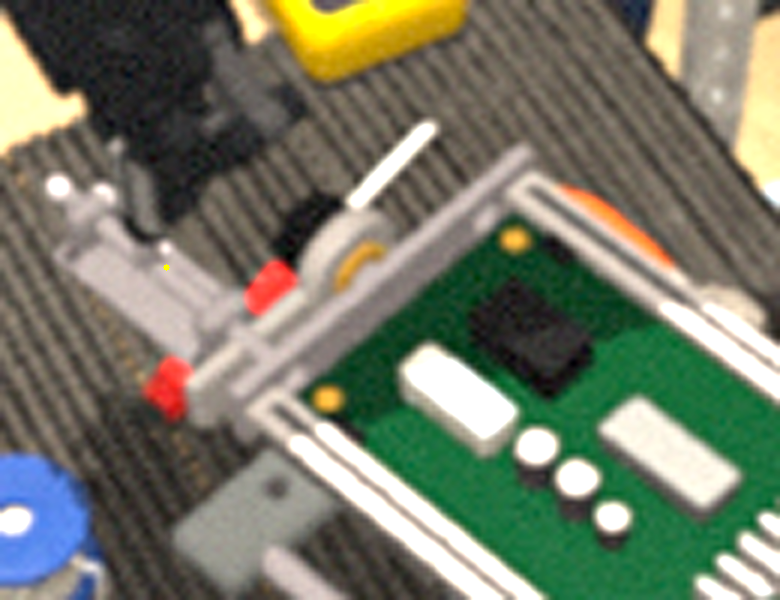

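Call:
carry_out(motion=[[[0,-0.1,0],0],[[0,-0.2,0],0],[[0,-0.3,0],0],[[0,-0.3,0],0]])

```text
time_s: 12.0
eef_pos: [0.5782, -0.1381, 0.1294]
tool_rot: [-0.158, 0.987, -0.0, -0.0]
contact_force: [-0.9, 1.0, 0.1]
opening: -0.0001
gripper_force: 0.8
```

Call:
carry_out(motion=[[[0,-0.1,0],0],[[0,-0.2,0],0],[[0,-0.2,0],0]])

```text
time_s: 12.3
eef_pos: [0.5787, -0.1396, 0.1293]
tool_rot: [-0.158, 0.987, 0.0, -0.0]
contact_force: [-2.4, 1.6, 0.9]
opening: -0.0001
gripper_force: 1.3
```

Call:
carry_out(motion=[[[0,-0.1,0],0],[[0,-0.1,0],0]])

```text
time_s: 12.5
eef_pos: [0.5788, -0.1398, 0.1293]
tool_rot: [-0.158, 0.987, 0.001, -0.0]
contact_force: [-3.3, 4.0, 1.9]
opening: 0.0
gripper_force: 2.4
```

```bash
python3 go.py; python3 - <<'E'
from rig import *
import numpy as np
grab_frame("side")
print([(round(r['score'],2),np.round(r['pixel'],1).tolist(),int(r['region'].sum())) for r in regions_of("side","bolt_pin")])
F=[]
for _ in range(3): grab_frame("side");F.append(state()['contact_force'])
print(np.mean(F,0))
E
```

```text
t 12.5 holder mm [  45.7 -153.6  129.3] F [-3.3  4.   1.9] open 0.0
turn [ 0.1 -0.   0.4]
[(0.56, [294.6, 211.9], 6967), (0.44, [212.4, 182.0], 152)]
[-2.91850989  3.92186214  1.1902519 ]
```

Call:
carry_out(motion=[[[0,0.8,0],0],[[0,1.5,0],0],[[0,1.5,-4],0],[[0,1.5,-8],0],[[0,4,-10],0],[[-1,8,-10],0],[[-1.5,12,-10],0],[[-1.5,15.3,-10],0],[[-1.5,15.3,-10],0]])

```text
time_s: 13.65
eef_pos: [0.5448, 0.0155, 0.2301]
tool_rot: [-0.162, 0.987, 0.001, 0.001]
contact_force: [0.7, 0.9, -0.5]
opening: -0.0004
gripper_force: 0.0
```

```bash
cat > pin.py <<'E'
from h import *
p=np.load("p.npy")
for c in("side","top"):
    im=grab_frame(c);cv2.imwrite(f"pics/cur_{c}.png",im)
    g=cv2.cvtColor(im,cv2.COLOR_BGR2GRAY).astype(float)
    b=[]
    # dark-pin score over travel: mean inside projected pin minus background
    for d in np.arange(-4,22,2):
        m=poly(c,p,cyl(.045,-.15-d/1e3,.137,.163,.005));b.append(round(g[m].mean()))
    print(c,b,[(round(r['score'],2),np.round(r['pixel'],1).tolist(),int(r['region'].sum())) for r in regions_of(c,"bolt_pin")][:2], [proj(c,toW(p,[[.045,-.15-d,.149]]))[0].round(1).tolist() for d in(0,.016)])
E
python3 pin.py; python3 go.py 60,0,200
```

```text
side [118, 108, 94, 84, 67, 54, 46, 37, 38, 38, 49, 56, 69] [(0.75, [297.7, 220.8], 6491), (0.6, [208.0, 176.1], 181)] [[215.0, 174.4], [209.3, 169.9]]
top [227, 222, 218, 206, 186, 164, 135, 110, 92, 73, 61, 62, 75] [(0.68, [350.0, 176.0], 146), (0.47, [358.0, 204.9], 376)] [[344.7, 177.8], [352.3, 175.3]]
t 13.85 holder mm [ 59.9  -2.8 229.5] F [-0.1  0.7  0.1] open -0.0
turn [-0.1  0.   0.3]
60,0,200 [-0.01  0.28  2.95]
```

```bash
python3 - <<'E'
from h import *
p=np.load("p.npy")
for c in("side","top"):
  for f in(f"{c}0",f"cur_{c}"):
    g=cv2.cvtColor(cv2.imread(f"pics/{f}.png"),cv2.COLOR_BGR2GRAY).astype(float);b=[]
    D=np.arange(-10,24,1.)
    for d in D: b.append(g[poly(c,p,cyl(.045,-.15-d/1e3,.137,.163,.005))].mean())
    b=np.array(b);w=np.clip(b.min()+30-b,0,None);print(f,"travel",(w*D).sum()/w.sum(),b.min())
E
```

```text
side0 travel -2.2065663866079803 35.59493670886076
cur_side travel 11.792222754229263 37.1948051948052
top0 travel 2.052751417989552 55.51111111111111
cur_top travel 16.884696694465326 58.816326530612244
```

Call:
carry_out(motion=[[[0,0.3,2],0],[[0,0.3,5],0],[[0,0.3,7],0],[[0,0.3,8],0],[[0,0.3,8.5],0],[[0,0.3,8.5],0]])

```text
time_s: 14.45
eef_pos: [0.5449, 0.0115, 0.1443]
tool_rot: [-0.158, 0.988, -0.0, -0.0]
contact_force: [0.1, -0.1, 0.0]
opening: 0.0002
gripper_force: 0.0
```

Call:
carry_out(motion=[[[0,0,0.5],0],[[0,0,1],0],[[0,0,1.5],0],[[0,0,2],0],[[0,0,2.2],0],[[0,0,2.2],0]])

```text
time_s: 15.05
eef_pos: [0.5444, 0.0121, 0.122]
tool_rot: [-0.158, 0.987, 0.0, -0.0]
contact_force: [-0.0, 0.6, -0.3]
opening: 0.0002
gripper_force: 0.0
```

Call:
carry_out(motion=[[[0,0,0.3],0],[[0,0,0.6],0],[[0,0,0.8],0]])

```text
time_s: 15.35
eef_pos: [0.5446, 0.0121, 0.1141]
tool_rot: [-0.158, 0.987, -0.0, -0.0]
contact_force: [-0.3, 0.3, 0.3]
opening: 0.0003
gripper_force: 0.0
```

Call:
carry_out(motion=[[[0,0,0.3],0],[[0,0,0.6],0],[[0,0,0.8],0]])

```text
time_s: 15.65
eef_pos: [0.5446, 0.0122, 0.106]
tool_rot: [-0.158, 0.987, 0.0, -0.0]
contact_force: [0.0, -0.6, -1.2]
opening: -0.0002
gripper_force: 0.0
```

```bash
python3 go.py; python3 - <<'E'
from h import *
b0=cv2.imread("pics/cur_side.png").astype(float)
p=np.load("p.npy")
im=grab_frame("side");cv2.imwrite("pics/s3.png",im)
F=[]
for _ in range(3): grab_frame("side");F.append(state()['contact_force'])
print(np.mean(F,0),[r['pixel'] for r in regions_of("side","far_rail")][:1], proj("side",[state()['eef_pos']]))
# frame corners (far rail ends) motion: diff
d=cv2.GaussianBlur(np.abs(im.astype(float)-b0).max(2),(3,3),0)
a=np.int32(proj("side",[state()['eef_pos']])[0])
for y in range(a[1]-30,a[1]+20): print(y,''.join('.' if v<14 else '+' if v<28 else '#' for v in d[y,a[0]-40:a[0]+40]))
E
```

```text
t 15.65 holder mm [ 59.7   1.5 106. ] F [ 0.  -0.6 -1.2] open -0.0
turn [ 0.  -0.   0.4]
[-0.47140677  0.67926542  0.35385981] [[308.8, 227.7]] [[267.91111426 236.75634229]]
206 ......................+##############################################++.........
207 ......................+############################################++...........
208 .......................+########################################++..............
209 ........................+#####################################++................
210 ........................+#####################################+.................
211 ........................++#####################################+................
212 .....................+##++++++#################################++....++.........
213 ....................+####++...+##################################+.++###+.......
214 ....................+######+..+###################################++#####+......
215 ...................+########+..##################+##++#############+######......
216 ..................+##########+++################++....##################
[... 2623 characters left out ...]
....................
248 ................................................................................
249 ................................................................................
250 ..............................................................................++
251 ............................................................................+###
252 .....................+......................................................####
253 ....................+#++.................................................+++####
254 ...................+###+...............................................+########
255 ...................++##+...............................................#########
```

Call:
carry_out(motion=[[[0,0,0.2],0],[[0,0,0.4],0],[[0,0,0.4],0]])

```text
time_s: 16.2
eef_pos: [0.5445, 0.0121, 0.1021]
tool_rot: [-0.158, 0.987, 0.0, -0.0]
contact_force: [-0.5, 0.4, -0.2]
opening: 0.0
gripper_force: 0.0
```

Call:
carry_out(motion=[[[0,0,0.1],0],[[0,0,0.2],0],[[0,0,0.2],0]])

```text
time_s: 16.5
eef_pos: [0.5446, 0.0121, 0.1003]
tool_rot: [-0.158, 0.987, -0.0, -0.0]
contact_force: [-0.8, -0.7, -0.2]
opening: 0.0001
gripper_force: 0.0
```

Call:
carry_out(motion=[[[0,0,0.1],0],[[0,0,0.2],0],[[0,0,0.2],0]])

```text
time_s: 16.8
eef_pos: [0.5446, 0.0122, 0.0982]
tool_rot: [-0.158, 0.987, 0.0, -0.0]
contact_force: [0.1, -0.3, 0.3]
opening: 0.0003
gripper_force: 0.0
```

Call:
carry_out(motion=[[[0,0,0.1],0],[[0,0,0.2],0],[[0,0,0.2],0]])

```text
time_s: 17.1
eef_pos: [0.5446, 0.0121, 0.0962]
tool_rot: [-0.158, 0.987, -0.0, -0.0]
contact_force: [-0.3, -0.8, 0.1]
opening: -0.0001
gripper_force: 0.0
```

Call:
carry_out(motion=[[[0,0,0.1],0],[[0,0,0.2],0],[[0,0,0.2],0]])

```text
time_s: 17.4
eef_pos: [0.5446, 0.0122, 0.0942]
tool_rot: [-0.158, 0.987, 0.0, -0.0]
contact_force: [-0.6, 0.1, -0.3]
opening: 0.0
gripper_force: 0.0
```

Call:
carry_out(motion=[[[0,0,0.1],0],[[0,0,0.2],0],[[0,0,0.3],0],[[0,0,0.3],0]])

```text
time_s: 17.8
eef_pos: [0.5448, 0.0122, 0.0914]
tool_rot: [-0.158, 0.987, -0.0, 0.0]
contact_force: [0.4, 0.8, 0.3]
opening: 0.0003
gripper_force: 0.3
```

Call:
carry_out(motion=[[[0,0,0.1],0],[[0,0,0.2],0],[[0,0,0.3],0],[[0,0,0.3],0]])

```text
time_s: 18.2
eef_pos: [0.545, 0.0122, 0.0884]
tool_rot: [-0.158, 0.987, -0.0, 0.0]
contact_force: [1.1, 1.9, 2.2]
opening: -0.0001
gripper_force: 0.8
```

```bash
python3 go.py; python3 - <<'E'
from h import *
b0=cv2.imread("pics/cur_side.png").astype(float)
p=np.load("p.npy")
im=grab_frame("side");cv2.imwrite("pics/s4.png",im)
a0=np.int32(proj("side",toW(p,[[.06,0,.122]]))[0]);a=a0-[50,45]
big=cv2.resize(im[a[1]:a[1]+90,a[0]:a[0]+110],None,fx=6,fy=6,interpolation=cv2.INTER_CUBIC)
big=np.clip(big*1.3,0,255).astype(np.uint8)
t=(proj("side",[state()['eef_pos']])[0]-a+.5)*6;cv2.circle(big,tuple(np.int32(t).tolist()),3,(0,255,255),-1)
draw(big,"side",p,box((.053,-.094,.122),(.067,.094,.122)),(0,0,255),6,a)
cv2.imwrite("pics/v10.png",big)
F=[]
for _ in range(3): grab_frame("side");F.append(state()['contact_force'])
print(np.mean(F,0))
E
```

```text
t 18.2 holder mm [60.2  1.4 88.4] F [1.1 1.9 2.2] open -0.0
turn [-0.   0.   0.4]
[0.98771306 0.89739898 1.19026482]
```

View pics/v10.png

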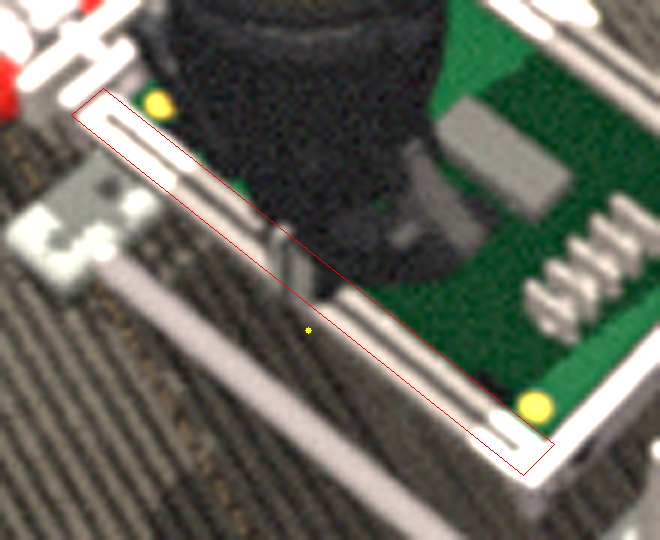

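The picture shows the fingertip standing on the far rail at (300,290), about 30 mm above the nominal TCP at (308,330), so from here I take tip z = TCP z + 31 mm. The force fits a freed frame, so I push the far rail down.

Call:
carry_out(motion=[[[0,0,0.4],0],[[-0.1,0,0.8],0],[[-0.2,0,1.2],0],[[-0.3,0,1.6],0],[[-0.4,0,1.8],0]])

```text
time_s: 18.9
eef_pos: [0.5484, 0.0134, 0.0698]
tool_rot: [-0.158, 0.987, 0.0, -0.0]
contact_force: [-0.3, 0.2, 3.0]
opening: -0.0
gripper_force: 1.1
```

```bash
cat > fa.py <<'E'
from h import *
import sys
p=np.load("p.npy");C_={}
for c in("side","top"):
    im=grab_frame(c);cv2.imwrite(f"pics/cur_{c}.png",im)
    rr=[r for r in regions_of(c,"far_rail")+regions_of(c,"near_rail") if r['region'].sum()>800][:2]
    C_[c]=[r['region'] for r in rr]
def mask(c,t):
    B=box((-.067,-.1,-.007),(.067,.1,.007));q=B.copy()
    q[:,0]=B[:,0]*np.cos(t)+B[:,2]*np.sin(t);q[:,2]=.115-B[:,0]*np.sin(t)+B[:,2]*np.cos(t);return poly(c,p,q)
T=np.radians(np.arange(0,181,3))
for c in C_:
    # arm occlusion: score = covered share of region minus area penalty
    for m in C_[c]:
        v=np.array([(mask(c,t)&m).sum()/(mask(c,t)|m).sum() for t in T]);k=v.argsort()[::-1][:4]
        print(c,int(m.sum()),[(int(np.degrees(T[i]).round()),round(v[i],2)) for i in k])
E
python3 go.py; python3 fa.py
```

```text
t 18.9 holder mm [63.7  1.5 69.8] F [-0.3  0.2  3. ] open -0.0
turn [ 0.  -0.   0.4]
side 4185 [(12, np.float64(0.54)), (15, np.float64(0.53)), (18, np.float64(0.53)), (9, np.float64(0.53))]
top 875 [(27, np.float64(0.12)), (30, np.float64(0.12)), (33, np.float64(0.12)), (36, np.float64(0.12))]
top 932 [(27, np.float64(0.13)), (36, np.float64(0.13)), (30, np.float64(0.13)), (24, np.float64(0.13))]
```

Call:
carry_out(motion=[[[0,0,0.4],0],[[0,0,0.8],0],[[0,0,1.2],0],[[0,0,1.2],0]])

```text
time_s: 19.6
eef_pos: [0.5484, 0.0133, 0.0578]
tool_rot: [-0.158, 0.987, -0.0, -0.0]
contact_force: [-0.1, -0.1, -0.3]
opening: -0.0003
gripper_force: 0.0
```

Call:
carry_out(motion=[[[0,0,0.2],0],[[0,0,0.4],0],[[0,0,0.6],0],[[0,0,0.6],0]])

```text
time_s: 20.0
eef_pos: [0.5485, 0.0134, 0.0521]
tool_rot: [-0.158, 0.987, 0.0, -0.0]
contact_force: [0.8, -0.4, 0.4]
opening: 0.0001
gripper_force: 0.2
```

```bash
python3 go.py
```

```text
t 20.0 holder mm [63.8  1.5 52.1] F [ 0.8 -0.4  0.4] open 0.0
turn [ 0.  -0.   0.4]
```

Call:
carry_out(motion=[[[-0.3,0,0],0],[[-0.3,0,-2],0],[[-0.3,0,-4.5],0],[[0.6,0,-4.8],0],[[1.2,0,-4.5],0],[[1.2,0,-3],0],[[1.2,0,-2],0],[[1.2,0,-2],0]])

```text
time_s: 20.8
eef_pos: [0.5353, 0.0095, 0.0702]
tool_rot: [-0.158, 0.987, 0.0, -0.002]
contact_force: [-0.3, 0.6, -0.6]
opening: 0.0002
gripper_force: 0.0
```

Call:
carry_out(motion=[[[0,0,0.3],0],[[0,0,0.6],0],[[0,0,0.6],0]])

```text
time_s: 21.1
eef_pos: [0.537, 0.0097, 0.0661]
tool_rot: [-0.158, 0.987, 0.0, -0.0]
contact_force: [0.0, 0.6, 0.2]
opening: 0.0001
gripper_force: 0.0
```

Call:
carry_out(motion=[[[0,0,0.2],0],[[0,0,0.4],0],[[0,0,0.4],0]])

```text
time_s: 21.4
eef_pos: [0.537, 0.0096, 0.0622]
tool_rot: [-0.158, 0.987, -0.0, -0.0]
contact_force: [0.3, 0.1, 0.0]
opening: -0.0
gripper_force: 0.0
```

Call:
carry_out(motion=[[[0,0,0.2],0],[[0,0,0.4],0],[[0,0,0.4],0]])

```text
time_s: 21.7
eef_pos: [0.5369, 0.0095, 0.0583]
tool_rot: [-0.158, 0.987, -0.0, -0.0]
contact_force: [-0.7, 0.4, 1.7]
opening: -0.0002
gripper_force: 0.6
```

```bash
python3 go.py
```

```text
t 21.7 holder mm [51.6  1.4 58.3] F [-0.7  0.4  1.7] open -0.0
turn [-0.  -0.   0.4]
```

Call:
carry_out(motion=[[[0,0,0.2],0],[[-0.05,0,0.4],0],[[-0.1,0,0.6],0],[[-0.1,0,0.6],0]])

```text
time_s: 22.1
eef_pos: [0.5381, 0.01, 0.0521]
tool_rot: [-0.158, 0.987, 0.0, 0.0]
contact_force: [0.4, -0.1, 0.1]
opening: 0.0001
gripper_force: 0.0
```

```bash
python3 go.py 80,0,230 -85,0,230 -85,0,120
```

```text
t 22.1 holder mm [52.9  1.5 52.1] F [ 0.4 -0.1  0.1] open 0.0
turn [0.  0.  0.4]
80,0,230 [ -2.71  -0.16 -17.79]
-85,0,230 [ 13.79  -0.06 -17.79]
-85,0,120 [13.79 -0.06 -6.79]
```

Call:
carry_out(motion=[[[0.1,0,0.2],0],[[0.1,0,0.4],0],[[0.1,0,0.4],0]])

```text
time_s: 22.4
eef_pos: [0.5374, 0.0098, 0.0483]
tool_rot: [-0.158, 0.987, 0.0, 0.0]
contact_force: [1.5, 0.6, 1.2]
opening: 0.0001
gripper_force: 0.6
```

Call:
carry_out(motion=[[[0,0,0.2],0],[[0,0,0.4],0],[[0,0,0.4],0]])

```text
time_s: 22.7
eef_pos: [0.5371, 0.0097, 0.0441]
tool_rot: [-0.158, 0.987, 0.0, -0.0]
contact_force: [1.2, 0.1, 1.4]
opening: 0.0001
gripper_force: 0.6
```

```bash
python3 go.py; python3 - <<'E'
from h import *
p=np.load("p.npy")
im=grab_frame("side");cv2.imwrite("pics/s5.png",im)
g=cv2.cvtColor(im,cv2.COLOR_BGR2GRAY).astype(float)
# brightness profile along image columns through far-rail +y end: project rail (60,80mm) track over theta
for yy in(.085,.06,-.06,-.085):
  out=[]
  for t in range(0,66,5):
    th=np.radians(t);P=[.06*np.cos(th)+.007*np.sin(th),yy,.115-.06*np.sin(th)+.007*np.cos(th)]
    q=np.int32(proj("side",toW(p,[P]))[0].round());out.append(int(g[q[1]-1:q[1]+2,q[0]-1:q[0]+2].mean()))
  print(yy,out)
for r in regions_of("side","far_rail")+regions_of("side","near_rail"): 
  m=r['region'];ys,xs=np.nonzero(m);print(r['score'],m.sum(),xs.min(),xs.max(),ys.min(),ys.max())
E
```

```text
t 22.7 holder mm [51.8  1.4 44.1] F [1.2 0.1 1.4] open 0.0
turn [ 0.  -0.   0.4]
0.085 [152, 124, 132, 154, 166, 174, 174, 177, 190, 179, 162, 189, 231, 208]
0.06 [139, 116, 103, 126, 127, 127, 126, 131, 131, 121, 105, 117, 148, 85]
-0.06 [167, 154, 193, 198, 178, 157, 111, 146, 144, 189, 173, 135, 40, 29]
-0.085 [64, 77, 123, 189, 196, 178, 159, 150, 176, 175, 178, 155, 195, 234]
0.69 3575 235 349 170 272
0.83 3772 234 350 169 273
0.25 376 292 322 208 246
```

Call:
carry_out(motion=[[[-1,0,-1],0],[[-2,0,-5],0],[[-2,0,-9.5],0],[[-1,0,-14],0],[[2,0,-16.5],0],[[6,0,-17],0],[[10,0,-17],0],[[13,0,-16],0],[[13,0,-14],0],[[13,0,-14],0]])

```text
time_s: 23.85
eef_pos: [0.4112, -0.0313, 0.1831]
tool_rot: [-0.158, 0.988, 0.0, -0.002]
contact_force: [-0.4, 0.2, 0.7]
opening: -0.0001
gripper_force: 0.0
```

```bash
python3 go.py -78,0,119; python3 fa.py
```

```text
t 23.85 holder mm [-80.6   0.9 183.1] F [-0.4  0.2  0.7] open -0.0
turn [ 0.1 -0.2  0.3]
-78,0,119 [-0.28 -0.1   6.41]
side 7284 [(51, np.float64(0.93)), (54, np.float64(0.93)), (48, np.float64(0.92)), (57, np.float64(0.92))]
side 7342 [(54, np.float64(0.94)), (51, np.float64(0.93)), (48, np.float64(0.93)), (57, np.float64(0.92))]
```

Call:
carry_out(motion=[[[-0.2,0,3],0],[[-0.2,0,5],0],[[-0.2,0,6],0],[[-0.8,0,6],0],[[-1.4,0,6],0],[[-1.4,0,6],0]])

```text
time_s: 24.75
eef_pos: [0.4289, -0.0261, 0.1253]
tool_rot: [-0.158, 0.987, -0.0, 0.001]
contact_force: [-0.4, -0.4, 0.9]
opening: -0.0003
gripper_force: 0.0
```

Call:
carry_out(motion=[[[-0.2,0,0],0],[[-0.4,0,0],0],[[-0.4,0,0],0]])

```text
time_s: 25.05
eef_pos: [0.4308, -0.0253, 0.1246]
tool_rot: [-0.158, 0.987, -0.0, 0.0]
contact_force: [0.6, -0.2, 0.7]
opening: -0.0001
gripper_force: 0.0
```

Call:
carry_out(motion=[[[-0.2,0,0],0],[[-0.4,0,0],0],[[-0.4,0,0],0]])

```text
time_s: 25.35
eef_pos: [0.4312, -0.0251, 0.124]
tool_rot: [-0.158, 0.988, -0.0, -0.003]
contact_force: [-8.5, -2.9, 7.5]
opening: -0.0004
gripper_force: 4.7
```

Call:
carry_out(motion=[[[-0.2,0,0],0],[[-0.4,0,0],0],[[-0.4,0,0],0]])

```text
time_s: 25.65
eef_pos: [0.4345, -0.024, 0.124]
tool_rot: [-0.157, 0.988, -0.0, -0.003]
contact_force: [-10.0, -3.2, 8.8]
opening: -0.0001
gripper_force: 5.4
```

```bash
python3 go.py
```

```text
t 25.65 holder mm [-56.2   0.8 124. ] F [-10.   -3.2   8.8] open -0.0
turn [ 0.  -0.4  0.3]
```

Call:
carry_out(motion=[[[0.6,0,0],0],[[1.3,0,0],0],[[1.3,0,0.7],0],[[1.3,0,1.3],0],[[1.3,0,1.3],0]])

```text
time_s: 26.15
eef_pos: [0.4257, -0.0267, 0.1105]
tool_rot: [-0.158, 0.987, 0.0, -0.001]
contact_force: [0.7, -0.1, 0.3]
opening: -0.0001
gripper_force: 0.0
```

```bash
cat > hold.py <<'E'
from h import *
import sys
# register static holder parts against first picture: foot bar / far corner patches by template match
p=np.load("p.npy")
for c in("side","top"):
    im=cv2.imread(f"pics/{c}0.png");cur=grab_frame(c);cv2.imwrite(f"pics/cur_{c}.png",cur)
    for nm,P in(("footL+",(.07,.115,.02)),("footR+",(.07,-.115,.02)),("footL-",(-.07,.115,.02)),("footR-",(-.07,-.115,.02)),("knobL",(0,.13,.115)),("guide",(.045,-.18,.12)),("mat",(.15,.05,0))):
        q=np.int32(proj(c,toW(p,[P]))[0].round());h=8
        T=im[q[1]-h:q[1]+h+1,q[0]-h:q[0]+h+1];S=cur[q[1]-h-5:q[1]+h+6,q[0]-h-5:q[0]+h+6]
        r=cv2.matchTemplate(S,T,cv2.TM_CCOEFF_NORMED);_,v,_,l=cv2.minMaxLoc(r)
        y,x=l[1],l[0];sx=sy=0
        if 0<x<10 and 0<y<10:
            f=lambda a,b,d:(a-d)/(2*(a-2*b+d)) ; sx=f(r[y,x-1],r[y,x],r[y,x+1]);sy=f(r[y-1,x],r[y,x],r[y+1,x])
        if v>.8: print(c,nm,round(v,2),round(x-5+sx,2),round(y-5+sy,2))
E
python3 go.py; python3 hold.py; python3 fa.py
```

```text
t 26.15 holder mm [-65.4   0.9 110.5] F [ 0.7 -0.1  0.3] open -0.0
turn [ 0.  -0.1  0.4]
side footL+ 0.92 -0.27 0.06
side footR+ 1.0 -0.03 0.01
side footL- 1.0 -0.02 -0.01
side knobL 1.0 -0.0 -0.03
side mat 0.96 0.0 -0.01
top footR- 0.87 1.33 0.06
top knobL 1.0 -0.04 0.06
top mat 0.9 -0.06 0.01
side 6973 [(57, np.float64(0.93)), (54, np.float64(0.93)), (60, np.float64(0.92)), (51, np.float64(0.91))]
side 7103 [(57, np.float64(0.93)), (54, np.float64(0.93)), (60, np.float64(0.92)), (51, np.float64(0.92))]
```

Call:
carry_out(motion=[[[-0.4,0,0],0],[[-0.8,0,0],0],[[-1.2,0,-0.2],0],[[-1.6,0,-0.5],0],[[-2,0,-0.8],0],[[-2,0,-0.8],0]])

```text
time_s: 27.15
eef_pos: [0.4459, -0.0205, 0.1198]
tool_rot: [-0.158, 0.987, -0.0, 0.001]
contact_force: [-1.2, -1.1, 1.0]
opening: -0.0003
gripper_force: 0.7
```

Call:
carry_out(motion=[[[-0.4,0,-0.3],0],[[-0.8,0,-0.5],0],[[-1.2,0,-0.8],0],[[-1.2,0,-0.8],0]])

```text
time_s: 27.55
eef_pos: [0.4575, -0.0164, 0.1278]
tool_rot: [-0.158, 0.987, 0.0, 0.001]
contact_force: [-0.8, 0.6, -0.4]
opening: 0.0001
gripper_force: 0.1
```

```bash
python3 go.py; python3 hold.py; python3 fa.py
```

```text
t 27.55 holder mm [-31.9   1.  127.8] F [-0.8  0.6 -0.4] open 0.0
turn [-0.   0.1  0.4]
side footL+ 0.92 -0.27 0.06
side footR+ 1.0 -0.03 0.02
side footL- 1.0 -0.0 0.01
side knobL 1.0 0.01 -0.02
side mat 0.96 -0.01 -0.01
top footR- 0.99 0.11 0.08
top knobL 0.96 -0.74 -1.21
side 5352 [(81, np.float64(0.92)), (78, np.float64(0.92)), (75, np.float64(0.88)), (84, np.float64(0.87))]
side 5534 [(78, np.float64(0.91)), (81, np.float64(0.9)), (75, np.float64(0.88)), (84, np.float64(0.85))]
```

Call:
carry_out(motion=[[[-0.4,0,-0.5],0],[[-0.8,0,-1],0],[[-1.3,0,-1.4],0],[[-1.8,0,-1.6],0],[[-2.3,0,-1.65],0],[[-2.8,0,-1.6],0],[[-3.4,0,-1.5],0],[[-3.4,0,-1.5],0]])

```text
time_s: 28.75
eef_pos: [0.49, -0.0059, 0.1424]
tool_rot: [-0.158, 0.987, 0.0, 0.001]
contact_force: [-0.3, -0.8, 0.6]
opening: 0.0003
gripper_force: 0.0
```

```bash
python3 go.py; python3 hold.py; python3 fa.py
```

```text
t 28.75 holder mm [  2.3   1.  142.4] F [-0.3 -0.8  0.6] open 0.0
turn [-0.   0.1  0.4]
side footL+ 0.92 -0.28 0.04
side footR+ 1.0 -0.02 0.02
side footL- 0.99 -0.06 0.06
side knobL 1.0 -0.03 -0.02
side mat 0.96 -0.01 0.01
top footR- 0.99 0.1 0.08
side 5750 [(105, np.float64(0.32)), (108, np.float64(0.32)), (126, np.float64(0.32)), (129, np.float64(0.31))]
side 2233 [(108, np.float64(0.79)), (105, np.float64(0.72)), (111, np.float64(0.72)), (126, np.float64(0.68))]
```

Call:
carry_out(motion=[[[-0.5,0,0.1],0],[[-1,0,0.3],0],[[-1.4,0,0.5],0],[[-1.9,0,0.8],0],[[-2.3,0,1.1],0],[[-2.7,0,1.45],0],[[-3.1,0,1.8],0],[[-3.4,0,2.25],0],[[-3.4,0,2.25],0]])

```text
time_s: 30.05
eef_pos: [0.521, 0.0048, 0.1191]
tool_rot: [-0.158, 0.987, 0.0, -0.0]
contact_force: [0.6, -0.8, -0.0]
opening: -0.0001
gripper_force: 0.0
```

```bash
python3 go.py 52,0,105; python3 hold.py; python3 fa.py
```

```text
t 30.05 holder mm [ 35.    1.7 119.1] F [ 0.6 -0.8 -0. ] open -0.0
turn [ 0.  -0.   0.4]
52,0,105 [-1.7  -0.19  1.4 ]
side footL+ 0.98 -0.04 -0.0
side footR+ 1.0 -0.03 0.02
side footL- 0.98 -0.03 0.07
side knobL 1.0 0.01 -0.01
side mat 0.96 -0.0 -0.01
top footR+ 0.81 0.75 1.41
top footR- 0.99 0.04 0.08
side 3551 [(147, np.float64(0.65)), (150, np.float64(0.63)), (144, np.float64(0.63)), (153, np.float64(0.6))]
side 3575 [(147, np.float64(0.65)), (150, np.float64(0.63)), (144, np.float64(0.63)), (153, np.float64(0.6))]
top 1102 [(138, np.float64(0.15)), (135, np.float64(0.15)), (144, np.float64(0.15)), (147, np.float64(0.15))]
top 1041 [(138, np.float64(0.14)), (144, np.float64(0.14)), (135, np.float64(0.14)), (141, np.float64(0.14))]
```

Call:
carry_out(motion=[[[-0.5,0,0.5],0],[[-0.9,0,0.9],0],[[-1.3,0,1.3],0],[[-1.6,0,1.7],0],[[-1.9,0,2.1],0],[[-2,0,2.3],0],[[-2,0,2.3],0]])

```text
time_s: 31.15
eef_pos: [0.5404, 0.0109, 0.0965]
tool_rot: [-0.158, 0.987, 0.0, 0.0]
contact_force: [0.6, -0.6, -0.8]
opening: 0.0001
gripper_force: 0.0
```

Call:
carry_out(motion=[[[0,0,0.2],0],[[0,0,0.4],0],[[0,0,0.4],0]])

```text
time_s: 31.45
eef_pos: [0.5405, 0.0108, 0.093]
tool_rot: [-0.158, 0.987, 0.0, 0.001]
contact_force: [0.6, 0.2, 1.1]
opening: -0.0001
gripper_force: 0.5
```

Call:
carry_out(motion=[[[0,0,0.1],0],[[0,0,0.2],0],[[0,0,0.2],0]])

```text
time_s: 31.75
eef_pos: [0.5407, 0.0108, 0.0921]
tool_rot: [-0.158, 0.987, -0.0, 0.001]
contact_force: [-1.9, 0.7, 11.3]
opening: -0.0
gripper_force: 5.8
```

```bash
python3 go.py; python3 hold.py; python3 fa.py
```

```text
t 31.75 holder mm [55.6  1.4 92.1] F [-1.9  0.7 11.3] open -0.0
turn [-0.   0.1  0.4]
side footL+ 1.0 -0.02 0.02
side footR+ 1.0 -0.0 0.02
side footL- 0.96 0.11 0.09
side knobL 0.99 0.07 -0.02
side mat 0.96 0.0 -0.01
top footR+ 0.98 -0.03 -0.07
top footR- 1.0 0.03 0.03
side 4599 [(177, np.float64(0.59)), (180, np.float64(0.59)), (0, np.float64(0.59)), (174, np.float64(0.59))]
side 4312 [(174, np.float64(0.58)), (177, np.float64(0.58)), (180, np.float64(0.57)), (0, np.float64(0.57))]
top 1266 [(156, np.float64(0.17)), (153, np.float64(0.17)), (165, np.float64(0.17)), (159, np.float64(0.17))]
top 1372 [(168, np.float64(0.17)), (180, np.float64(0.17)), (0, np.float64(0.17)), (174, np.float64(0.17))]
```

Call:
carry_out(motion=[[[0,0,-4],0],[[0,0,-8],0],[[0.3,-3,-12],0],[[0.6,-7,-13],0],[[0.9,-11.5,-13],0],[[1.1,-15.5,-13],0],[[1.1,-18.5,-13],0],[[1.1,-19.2,-12],0],[[1.1,-19.2,-10],0],[[1.1,-19.2,-10],0]])

```text
time_s: 33.15
eef_pos: [0.5872, -0.1743, 0.1877]
tool_rot: [-0.158, 0.987, 0.001, -0.003]
contact_force: [-0.2, -0.4, -0.1]
opening: -0.0003
gripper_force: 0.0
```

```bash
python3 go.py 45,-190,118; python3 hold.py; python3 fa.py; python3 - <<'E'
from h import *
p=np.load("p.npy")
for f,c in(("side0","side"),("cur_side","side")):
    g=cv2.cvtColor(cv2.imread(f"pics/{f}.png"),cv2.COLOR_BGR2GRAY).astype(float);D=np.arange(-10,24,1.)
    b=np.array([g[poly(c,p,cyl(.045,-.15-d/1e3,.137,.163,.005))].mean() for d in D]);w=np.clip(b.min()+30-b,0,None);print(f,(w*D).sum()/w.sum(),b.min())
im=cv2.imread("pics/cur_side.png");print("green px mean at board", im[tuple(np.int32(proj("side",toW(p,[[0,.0,.117]]))[0][::-1].round()))])
E
```

```text
t 33.15 holder mm [  43.2 -189.   187.7] F [-0.2 -0.4 -0.1] open -0.0
turn [ 0.2 -0.3  0.4]
45,-190,118 [-0.21 -0.12  6.97]
side footL+ 1.0 0.0 0.03
side footR+ 0.85 0.11 0.64
side footL- 1.0 0.01 -0.0
side knobL 1.0 0.02 -0.02
side mat 0.96 0.01 -0.02
top footL+ 0.99 -0.11 -0.02
top footR+ 0.83 -0.01 -0.2
top footL- 0.99 0.11 0.26
top footR- 0.94 -0.39 -0.19
top knobL 0.99 -0.13 0.21
top guide 0.81 5 -2
top mat 0.91 -0.13 0.01
side 7186 [(177, np.float64(0.93)), (180, np.float64(0.93)), (0, np.float64(0.93)), (174, np.float64(0.92))]
side 7061 [(177, np.float64(0.94)), (180, np.float64(0.93)), (0, np.float64(0.93)), (174, np.float64(0.92))]
top 6431 [(156, np.float64(0.92)), (12, np.float64(0.92)), (180, np.float64(0.92)), (0, np.float64(0.92))]
top 6768 [(180, np.float64(0.93)), (0, np.float64(0.93)), (168, np.float64(0.93)), (165, np.float64(0.93))]
side0 -2.2065663866079803 35.59493670886076
cur_side 12.84980365571429 29.92105263157895
green px mean at board [192 199 215]
```

Call:
carry_out(motion=[[[-0.2,-0.1,2],0],[[-0.2,-0.1,4],0],[[-0.2,-0.1,5.5],0],[[-0.2,-0.1,6.5],0],[[-0.2,-0.1,7],0],[[-0.2,-0.1,7],0]])

```text
time_s: 34.15
eef_pos: [0.5915, -0.1755, 0.1206]
tool_rot: [-0.158, 0.987, 0.0, -0.0]
contact_force: [-0.1, -0.2, 0.7]
opening: -0.0002
gripper_force: 0.0
```

Call:
carry_out(motion=[[[0,0.3,0],0],[[0,0.6,0],0],[[0,0.9,0],0],[[0,0.9,0],0]])

```text
time_s: 34.55
eef_pos: [0.5892, -0.1667, 0.1215]
tool_rot: [-0.158, 0.987, -0.0, 0.001]
contact_force: [0.0, -1.1, 0.9]
opening: -0.0002
gripper_force: 0.6
```

Call:
carry_out(motion=[[[0,0.2,0],0],[[0,0.4,0],0],[[0,0.6,0],0],[[0,0.6,0],0]])

```text
time_s: 34.95
eef_pos: [0.5872, -0.161, 0.1212]
tool_rot: [-0.158, 0.987, -0.0, 0.0]
contact_force: [1.7, -1.5, 2.4]
opening: -0.0001
gripper_force: 1.0
```

Call:
carry_out(motion=[[[0,0.2,0],0],[[0,0.4,0],0],[[0,0.6,0],0],[[0,0.6,0],0]])

```text
time_s: 35.35
eef_pos: [0.5856, -0.1569, 0.1211]
tool_rot: [-0.158, 0.987, -0.001, 0.001]
contact_force: [3.5, -4.7, 0.5]
opening: -0.0001
gripper_force: 2.8
```

```bash
python3 go.py; python3 hold.py
```

```text
t 35.35 holder mm [  47.1 -172.   121.1] F [ 3.5 -4.7  0.5] open -0.0
turn [-0.1  0.   0.3]
side footL+ 1.0 -0.01 0.03
side footR+ 0.85 0.12 0.36
side footL- 1.0 0.01 0.0
side knobL 1.0 0.03 -0.01
side guide 0.8 -0.21 0.22
side mat 0.96 0.01 -0.02
top footL+ 1.0 -0.08 0.01
top footR+ 0.81 0.03 0.01
top footL- 1.0 0.08 0.12
top footR- 0.82 0.61 -0.24
top knobL 1.0 -0.05 0.09
top mat 0.9 -0.2 -0.0
```

```bash
cat > trav.py <<'E'
from h import *
p=np.load("p.npy")
for c in("side","top"):
  cur=grab_frame(c);cv2.imwrite(f"pics/cur_{c}.png",cur)
  for f in(f"{c}0",f"cur_{c}"):
    g=cv2.cvtColor(cv2.imread(f"pics/{f}.png"),cv2.COLOR_BGR2GRAY).astype(float);D=np.arange(-12,26,2.)
    b=np.array([g[poly(c,p,cyl(.045,-.15-d/1e3,.137,.163,.005))].mean() for d in D]);w=np.clip(b.min()+30-b,0,None);print(f,round((w*D).sum()/w.sum(),1),b.round().astype(int))
  print([(round(r['score'],2),np.round(r['pixel'],1).tolist(),int(r['region'].sum())) for r in regions_of(c,"bolt_pin")+regions_of(c,"lock_bolt")])
F=[]
for _ in range(3): grab_frame("side");F.append(state()['contact_force'])
print(np.mean(F,0))
E
python3 trav.py; python3 - <<'E'
import cv2
g=cv2.cvtColor(cv2.imread("pics/cur_side.png"),cv2.COLOR_BGR2GRAY)
for y in range(160,192): print(y,' '.join('%3d'%v for v in g[y,196:232]))
E
```

```text
side0 -2.3 [ 83  70  56  45  37  36  40  48  60  69  84  89  98 107 119 119 121 123
 119]
cur_side -1.5 [64 54 43 36 30 30 31 37 45 48 57 56 60 61 66 66 66 69 68]
[(0.6, [192.1, 224.1], 600), (0.49, [211.7, 176.0], 183), (0.65, [217.7, 178.1], 232)]
top0 2.0 [199 176 155 130 100  80  64  56  65  81 111 137 158 183 205 215 220 212
 207]
cur_top 8.7 [118 104  91  75  57  45  36  35  38  42  48  54  54  56  56  55  48  48
  46]
[(0.72, [341.8, 180.1], 61), (0.46, [282.6, 225.8], 6940)]
[ 3.37209    -4.20599096  1.58528913]
160  88  64  59  86  71  50  45  34  22  24  22  27  28  32  26  30  33  23  29  32  26  26  28  29  49  58  60  74  88  89  76  56  69  80  82  71
161  85  62  60  82  74  62  77  65  42  32  22  28  31  25  24  30  27  20  30  22  32  32  43  57  76  89  76  73  84  95  94  67  48  73  79  79
162  90  75  68  79  80  66  92  93  82  55  33  29  30  34  28  21  26  21  23  30  40  67  79  71  80  94  91  76  73  84  93  79  54  51  79  79
163  96  94  87  76  83  68  87 102  96  68  39  28  26  35  26  29  24  26  49  59  65  81  92  81  70  85  92  81  63  66  86  8
[... 3461 characters left out ...]
  92 103 118 145 158 154 153 158 158 156 156 157 153 151 141 140 153 163 154 146 147 153 152 148 139 136 124
188  63  87 100  83  61  65  93  97  82  91  97  97 112 138 149 157 153 155 157 157 156 160 158 148 141 142 143 142 153 153 155 154 142 121 112 118
189  64  65  97  99  76  58  77  95  85  90  97  93 100 108 138 152 159 156 155 156 155 153 160 158 150 138 137 147 154 155 149 132 125 101  91  99
190  90  66  77  90  78  59  66  87  94  87  79  87  91  90 106 129 145 156 156 153 156 155 158 157 153 137 140 148 154 146 128 125 121 108 106 129
191 101  71  61  75  96  89  69  73  92  90  73  90  93  88  89  95 119 146 158 159 158 157 161 158 146 128 130 140 140 128 115 133 151 149 144 159
```

```bash
python3 - <<'E'
import cv2,numpy as np
a=cv2.cvtColor(cv2.imread("pics/side0.png"),cv2.COLOR_BGR2GRAY);b=cv2.cvtColor(cv2.imread("pics/cur_side.png"),cv2.COLOR_BGR2GRAY)
for y in range(172,182): print(y,' '.join('%3d'%v for v in a[y,208:226]),' | ',' '.join('%3d'%v for v in b[y,208:226]))
T=a[170:182,212:224]
r=cv2.matchTemplate(b[160:190,200:236],T,cv2.TM_CCOEFF_NORMED);_,v,_,l=cv2.minMaxLoc(r);x,y=l
f=lambda a,b,d:(a-d)/(2*(a-2*b+d))
print(v,x-12+f(r[y,x-1],r[y,x],r[y,x+1]),y-10+f(r[y-1,x],r[y,x],r[y+1,x]))
E
```

```text
172 107  95  94  79  40  16  18  21  23  12  17  43  76  64  55  82  97  78  |   93  77  88  91  54  25  20  23  20  13  15  27  49  51  58  86  91  81
173 174 127 143 154  97  32   9  20  14   4   2  43  77  73  55  65  86  85  |  114  90 105 116  74  30  11  12  17   6  19  29  49  62  59  68  86  94
174 236 204 227 237 144  46   6  22  26  23  14  26  68  81  73  63  74  84  |  145 127 145 147  92  36   7  18  19  21   8  12  49  74  73  64  68  87
175 246 240 241 241 146  53  12   0  14  23  17  19  59  81  84  61  58  81  |  157 151 152 149 108  47  28  10  25  25  16   7  46  82  82  61  56  83
176 237 246 245 238 150  57  12   9  13   4   6  23  55  85  88  70  54  63  |  160 160 158 141 108  59  19   4  19  10  14   6  37  83  88  74  51  62
177 206 237 246 245 193  94  29  12  12  13  13  15  55  74  84  83  62  51  |  144 156 162 158 128  67  16  14  17  24  18  15  32  76  86  80  72  49
178 158 199 232 247 239 152  53  12   4  12  13  36  57  81  83  89  83  57  |  133 143 157 163 146  94  33  16  12  16   1  21  40  82  89  89  84  57
179 142 147 191 227 240 193 108  48  32  30  59 100  96  81  76  88  83  65  |  148 138 141 153 155 118  74  36  15   9  29  51  73  73  82  90  84  67
180 155 139 141 181 216 231 180 105  67  69  98 153 165 124  87  80  86  80  |  155 148 138 136 153 147 130  87  57  53  68  94 111  93  81  93  85  85
181 203 171 148 136 169 202 182 128 105 103 114 177 230 213 161 102  83  82  |  156 154 151 130 132 150 150 129 109 100 100 117 141 132 107  86  83  93
0.9486154317855835 -0.09009631 0.30478162
```

Call:
carry_out(motion=[[[0,-0.7,0],0],[[0,-1.8,0],0],[[0,-2,-3],0],[[0,-2,-7],0],[[0,-2,-11],0],[[0,-2,-13],0],[[0,-2,-13],0]])

```text
time_s: 36.6
eef_pos: [0.5925, -0.1754, 0.254]
tool_rot: [-0.158, 0.987, -0.001, 0.002]
contact_force: [1.2, 0.1, -0.8]
opening: 0.0002
gripper_force: 0.0
```

```bash
python3 trav.py; python3 hold.py; python3 fa.py; python3 - <<'E'
import cv2,numpy as np
f=lambda a,b,d:(a-d)/(2*(a-2*b+d))
for c,x0,y0 in(("side",210,168),("top",338,172)):
    a=cv2.imread(f"pics/{c}0.png");b=cv2.imread(f"pics/cur_{c}.png")
    r=cv2.matchTemplate(b[y0-6:y0+20,x0-6:x0+20],a[y0:y0+14,x0:x0+14],cv2.TM_CCOEFF_NORMED);_,v,_,l=cv2.minMaxLoc(r);x,y=l
    print(c,v,x-6+f(r[y,x-1],r[y,x],r[y,x+1]),y-6+f(r[y-1,x],r[y,x],r[y+1,x]))
E
```

```text
side0 -2.3 [ 83  70  56  45  37  36  40  48  60  69  84  89  98 107 119 119 121 123
 119]
cur_side -2.1 [65 55 44 37 31 30 31 37 47 55 67 72 78 86 92 94 95 96 94]
[(0.8, [211.7, 176.8], 195), (0.51, [217.8, 181.0], 174), (0.31, [287.7, 220.1], 10215)]
top0 2.0 [199 176 155 130 100  80  64  56  65  81 111 137 158 183 205 215 220 212
 207]
cur_top 1.5 [165 146 128 106  81  62  48  46  56  71  95 115 131 150 166 173 175 169
 165]
[(0.61, [340.5, 178.6], 160), (0.65, [343.6, 180.3], 187)]
[0.42211788 0.21591365 0.11519256]
side footL+ 1.0 -0.02 0.03
side footR+ 0.84 0.22 0.67
side footL- 1.0 0.01 -0.0
side knobL 1.0 0.02 -0.01
side guide 0.92 -0.01 0.14
side mat 0.96 -0.01 0.02
top footL+ 0.99 -0.12 -0.03
top footR+ 0.82 -0.08 -0.18
top footL- 0.99 0.11 0.28
top footR- 0.91 -0.21 -0.26
top knobL 0.99 -0.13 0.23
top guide 0.99 -0.14 0.14
top mat 0.92 -0.11 0.02
side 6985 [(177, np.float64(0.93)), (180, np.float64(0.92)), (0, np.float64(0.92)), (174, np.float64(0.92))]
top 6936 [(180, np.float64(0.94)), (0, np.float64(0.94)), (168, np.float64(0.94)), (165, np.float64(0.94))]
top 6871 [(168, np.float64(0.94)), (180, np.float64(0.94)), (0, np.float64(0.94)), (162, np.float64(0.93))]
side 0.9524856805801392 -0.0875369 0.17815302
top 0.9567264318466187 -0.06491669 -0.04055324
```

The pin is back at its home position, the frame is level and turned over, and the holder hasn't moved. Handing in.

```bash
python3 -c "
from rig import *
print(job_done())"
```

```text
the job is handed in; nothing more can be done
None
```

I handed the job in at about 37 s: by the camera checks the bolt was drawn to its stop, the frame turned over level with the solder side up, the bolt pushed back home, and the holder did not move. I did not recheck the other things on the bench, and `job_done` returned no verdict.

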